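Clip a test card carrier into the card reader

TASK

On the residue-test bench, lift the card reader's spring clip by its orange bar until it stays fully open, then slide the white test card carrier in under the guide lips until it bears on the red pad of the end stop (its setting changes from batch to batch) with a firm but gentle push (about 600 grams; the glass card cracks at about 1.2 kilos). Then lower the clip by its bar, guiding it down without letting it snap, so that it presses on the seated carrier. Touch nothing else: the blue carrier and the other things on the bench stay where they are.

Things in the scene. Friction and masses are not known exactly. Their poses are not given: they have to be found in the camera images.
- reader: fixed grey bed 260 x 130 x 22 mm; origin under its centre, x along the channel (y = 0) from the open mouth to the stop. On the bed: side rails 6 mm high, 43 mm apart, from x = -30 to 84 mm, flaring to 65 mm apart at x = -61; lips over the rails from x = 20 to 84, 8 to 11 mm above the bed, 32 mm apart. The carrier slides in along +x. Hinge cheeks at x = 102, 52 mm high
- stop: end stop of the channel, fixed on the bed: a dark steel block 8 x 30 x 14 mm, origin under its centre at reader x = 88 mm, with a red pad on its mouth side (24 mm wide, 1.5 to 9.5 mm above the bed). The pad is screwed out differently each time: its face is 1 to 13 mm in front of the block (reader x = 71 to 83 mm) and is not measured; find it by feel. It does not give
- seat (a point): point in the reader where the centre of the white carrier's fin is, within 6 mm along the channel either way (as the stop's pad is set), when the carrier bears on the stop: reader x = -26 mm, y = 0, 39 mm above the bench; axes as the reader's
- clip_hinge (a point): hinge axis of the clip: a point on the reader at x = +100 mm, y = 0, 44 mm above the bench; the axis runs along the reader's y; axes as the reader's
- clip (a joint): angle of the spring clip, rad: 0 down on the empty bed, about 0.09 down on a seated carrier, 1.05 fully open (its limit). An over-centre spring pulls it down below about 0.55 rad (about 4 N to lift at the bar) and holds it open above that; left alone it snaps to the nearer end. It starts down
- clip_bar (a point): centre of the clip's orange round grip bar, 10 mm thick, 50 mm long along reader y. At clip angle 0 it is 62 mm on the mouth side (-x) of the hinge axis and 24 mm above it; it swings up and over towards +x at 66.5 mm radius about the hinge. Ears carry its ends: 42 mm free between them, 21 mm free beneath it above the clip's strip. It can turn between finger pads
- clip_foot: rubber foot under the clip that presses on the carrier, 16 mm wide, rounded; origin at its lowest point, 55 mm on the mouth side of the hinge axis and 21 mm under it with the clip at 0
- white_carrier_fin (a point): centre of the green grip fin of the white test card carrier (to be loaded; loose, about 60 g): a flat plate 120 x 40 x 6 mm with four green spots; fin 28 mm long (x), 10 mm thick (y), top 28 mm above the plate's underside. This point is 17 mm above the underside; x points to the nose, 103 mm ahead of it; the tail is 17 mm behind; y is across the fin
- blue_carrier_fin (a point): the same point on a similar carrier that is blue all over; a bystander, leave alone
- jar_a: sample jar, 42 mm across and 62 mm tall, green with a white lid, origin under its centre; a bystander, leave alone
- jar_b: sample jar, 42 mm across and 62 mm tall, green with a white lid, origin under its centre; a bystander, leave alone
- jar_c: sample jar, 42 mm across and 62 mm tall, green with a white lid, origin under its centre; a bystander, leave alone
- reagent: white reagent jar, 68 mm across and 130 mm tall, origin under its centre; leave alone
- tip_box: clear open box with four compartments, 150 x 110 x 50 mm, origin under its centre; leave alone
- tube_rack: dark grey drilled block with tubes, 130 x 180 mm, 70 mm tall with its tubes, origin under its centre; leave alone
- timer: small white timer, 50 x 70 x 18 mm, origin under its centre; leave alone
Mind the look-alikes: they are no part of the job. What is shaped like the part that bears white_carrier_fin but pink or yellow is not meant.

How it is judged:
By the outcome, as a careful person would: the job done as asked, in the order asked, and still so for the second after the job is handed in, with the robot touching nothing.
It also fails if it takes over 72 s, if anything falls off the work surface, if the arm or the gripper's body presses on something with over 40 N, if the wrist force passes 120 N, or if a joint passes its speed limit or range.

ROBOT

A 6-joint arm with a two-finger parallel gripper is mounted at the origin on the work surface. World frame = base frame: x ahead of the robot, y to its left, z up, the work surface at z = 0. Lengths are in m, angles in degrees, forces in N, time in s.
With the tool pointing down it reaches from about 0.4 to 0.925 m from the base axis. Payload 12.5 kg.
Tool frame: the origin (TCP) lies midway between the tips of the shut fingers; the grasp point (between the pads) lies 19 mm behind it (r.grasp_offset is the distance from the TCP to the grasp point, in m); z points along the fingers, y is the line along which they close (so a half turn about z gives the same grasp; the last joint's range is limited). The gripper opens to 95 mm and grips with 3 to 60 N. Pads are 20 mm wide; open, the fingers measure 119 mm over their backs; the gripper's body (75 mm by 180 mm) begins 59 mm behind the grasp point.
Start: joints at [65.168, 28.126, 89.318, -0, 62.55, -6.05], TCP at [0.201, 0.592, 0.178] pointing down, gripper open.
Joint ranges: [-177.58, 177.58], [-47.91, 125.51], [2.72, 160], [-65.01, 245.01], [3.68, 167.84], [-153.87, 153.87]. Speed limits (degrees/s): [127.2, 127.2, 159.86, 180, 180, 180].

INTERFACE

Orientations are given as a 3x3 rotation matrix whose columns are the frame's x, y, z axes.
In Python, from cell import r gives the robot as it stands.
- The arm moves only by the tool play_rows, never from a script. Its argument "commands" is a list of rows, each a list of 7 numbers: the turn, a rotation vector about the tool's x, y, z scaled (see below), then the shift along the tool's x, y, z scaled (see below), then the closure, from 0 (fully open) to 1 (shut). In form: [[wx, wy, wz, x, y, z, jaw], ...]. A call has 1 to 20 rows; each row is the pose to reach, as a shift and turn from the pose commanded when the call began, along the tool's axes at that moment, turning the shorter way round; what a row does not reach only later rows make up. The controller multiplies each number of a shift by 0.6 m and each number of a turn by pi rad. A row lasts 1/12 s, in which the tool goes at most 41.7 mm and 7.16 degrees, less where a joint would pass 70% of its speed; a pose out of reach is approached as far as the arm can. A call with a number of a shift or a turn outside -1 to 1 is refused whole. A call with a gripper value outside its range is refused whole. The fingers move at their own pace and stop on an object; "newtons" is the grip in N (left out, the last holds). Time passes only in rows, so rows that repeat a pose let the fingers close. It gives the time, the measured TCP pose, the force, the opening and the grip force at its end, in the units of the state.
- r.sense(): the state, without advancing time (a new reading comes with each control period).
- r.capture(name): name is "scene" or "top" or "wrist"; returns (picture, depth): 480x640x3 uint8, red, green, blue; 480x640 float32, m along the optical axis (not along the pixel's ray), 0 where there is no reading.
- r.camera_model(name): a dict with "fov_y" (degrees; the focal length in pixels is half the picture's height over the tangent of half this angle, whatever the lens; pixels are square), "cx", "cy" (the principal point, pixels), "world_from_camera" (4x4, takes a point from camera to world coordinates). Camera axes: x right, y down, z forward; pixel columns grow to the right and rows downward; lengths in m; the calibration is good to about 2 mm. The wrist camera is an equidistant fisheye: a pixel r from the principal point sees the ray r / f radians off the axis. A picture is of the moment at which its call begins: read the wrist's pose just before it. camera_model takes no time and is no camera call; for the wrist camera it gives the pose at the moment of the call.
- r.sign_off(): hands the job in; it is judged then, once.
The state is a dict: "clock": time; "qpos": joint angles; "dq": joint speeds; "tau": joint torques, N m; "eef_pos": TCP position; "ee_rot": TCP orientation; "wrist_force": force on the tool from outside, world axes, zero at the start; "torque": the same for the moment, N m; "width": finger opening in m; "finger_force": force on a finger pad.
Only numpy, scipy, OpenCV 4.12 (cv2) and the standard library are available. Lean on these libraries where they do the work, as an engineer would, in place of code of your own. Each camera call takes 0.05 s, during which the arm holds its last target. There are 200 camera calls.

## Working session

There is one attempt and no reset: what is moved stays moved. The work goes in short steps, Python scripts to look and compute and a tool call to move; the robot and the scene stay as the last step left them, time stands still between calls to the robot, and variables do not carry over. Pictures are saved under pics/ and viewed, at most 10 in all, crops included, and the job is handed in when it is done.

Besides the shell and the picture viewer there is one more tool, called by a JSON object that holds its "method" and its "body". play_rows: Moves the arm, as the interface text tells. Shifts and turns lie within -1 to 1; 1 stands for 0.6 m of shift or pi rad of turn. Its arguments: {"type":"object","properties":{"commands":{"type":"array","items":{"type":"array","items":{"type":"number","minimum":-1,"maximum":1}}},"newtons":{"type":"number"}},"required":["commands"]}

```bash
ls; mkdir -p pics; cat > h.py <<'E'
from cell import r
import numpy as np, cv2
def snap(n,f):
    m=r.camera_model(n); p,d=r.capture(n)
    np.savez(f'pics/{f}.npz',p=p,d=d,T=m['world_from_camera'],k=[m['fov_y'],m['cx'],m['cy']])
    cv2.imwrite(f'pics/{f}.png',p[:,:,::-1]); return p,d,m
def pt(f,u,v,z=None):
    "world point of pixel, by depth or by plane height z"
    a=np.load(f'pics/{f}.npz'); T=a['T']; fov,cx,cy=a['k']; F=240/np.tan(np.radians(fov/2))
    c=np.array([(u-cx)/F,(v-cy)/F,1.])
    if z is None:
        w=a['d'][int(v)-1:int(v)+2,int(u)-1:int(u)+2]; c=c*np.median(w[w>0]); return T[:3,:3]@c+T[:3,3]
    w=T[:3,:3]@c; return T[:3,3]+w*(z-T[2,3])/w[2]
E
python3 - <<'E'
from h import *
for n in('scene','top'):
    snap(n,n)
    m=r.camera_model(n);print(n,np.round(m['world_from_camera'],3).tolist(),m['fov_y'])
s=r.sense();print(s['clock'],s['wrist_force'],np.round(s['ee_rot'],3).tolist(),r.grasp_offset)
E
```

```text
pics
scene [[-0.02, 0.765, -0.644, 1.27], [1.0, 0.023, -0.003, -0.005], [0.013, -0.644, -0.765, 0.948], [0.0, 0.0, 0.0, 1.0]] 53.5592936634152
top [[0.018, -0.997, 0.081, 0.428], [-1.0, -0.019, -0.006, 0.021], [0.008, -0.081, -0.997, 1.349], [0.0, 0.0, 0.0, 1.0]] 48.27996542485502
0.1 [0.06473404 0.15261803 0.0667549 ] [[-0.947, 0.322, -0.0], [0.322, 0.947, -0.001], [0.0, -0.001, -1.0]] 0.0188
```

View pics/scene.png

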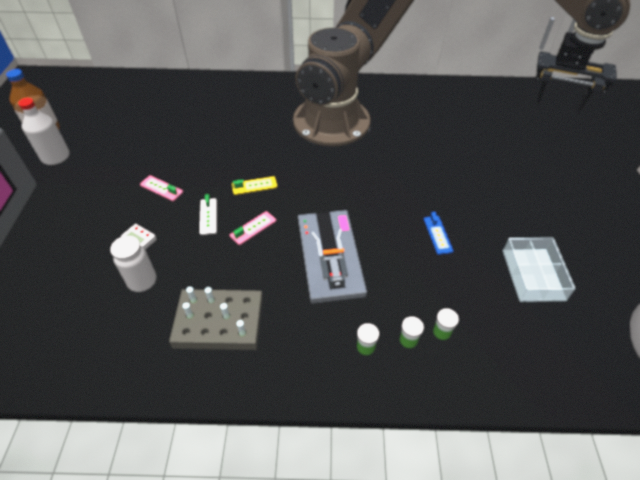

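View pics/top.png

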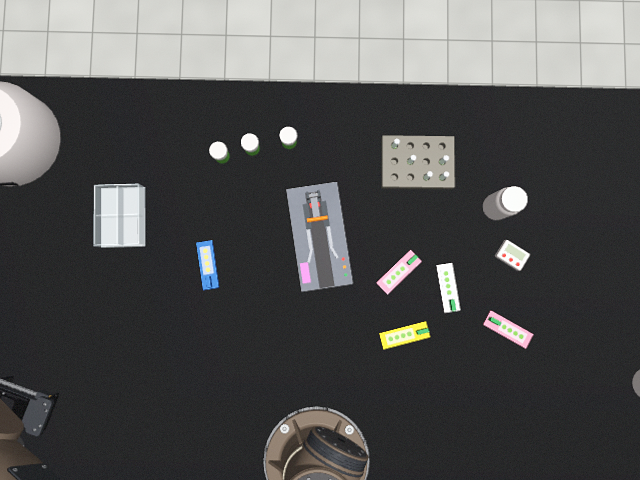

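The white carrier is at top (448,288), with its fin at (453,305). Candidates I'm ruling out are pink (399,272) and (508,330), yellow (405,335), blue (207,265) and the timer (513,255). The reader is at (320,237), with its mouth towards the robot and the orange bar at (317,218). Next I'll take one close crop of each.

```bash
python3 - <<'E'
from h import *
p=cv2.imread('pics/top.png')
a=cv2.resize(p[175:300,280:360],None,fx=4.6,fy=4.6,interpolation=cv2.INTER_CUBIC)
b=cv2.resize(p[250:325,425:475],None,fx=7,fy=7,interpolation=cv2.INTER_CUBIC)
h=max(a.shape[0],b.shape[0])
c=np.zeros((h,a.shape[1]+b.shape[1],3),np.uint8);c[:a.shape[0],:a.shape[1]]=a;c[:b.shape[0],a.shape[1]:]=b
cv2.imwrite('pics/crop1.png',c);print(c.shape,a.shape)
E
```

```text
(575, 718, 3) (575, 368, 3)
```

View pics/crop1.png

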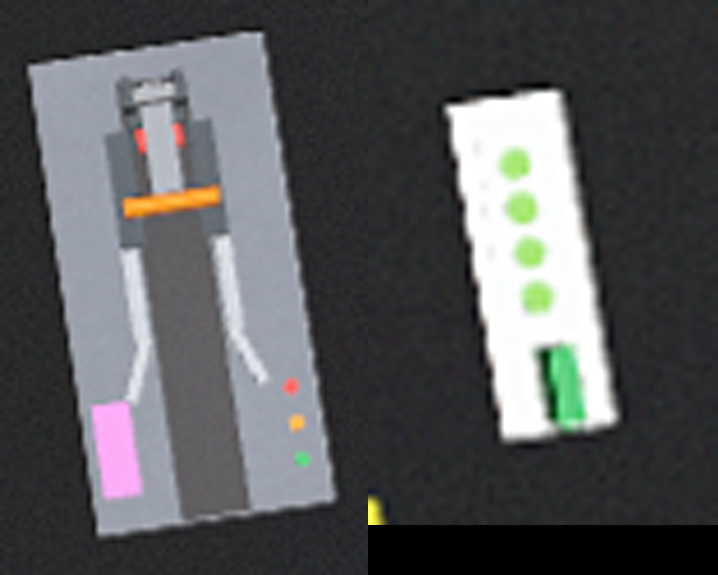

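The crop shows a white plate with four green spots and a green fin, so that is the right carrier. Its corners are (447,105), (561,90), (618,423) and (503,440). The reader's corners are (30,65), (263,32), (335,500) and (98,535), and the bar's centre is (172,201).

```bash
python3 - <<'E'
from h import *
A=lambda x,y:(280+(x+.5)/4.6-.5,175+(y+.5)/4.6-.5)
B=lambda x,y:(425+(x-368+.5)/7-.5,250+(y+.5)/7-.5)
def rect(cs,f,z):
    q=np.array([pt('top',*f(*c),z)[:2] for c in cs]); c=q.mean(0)
    ax=(q[0]+q[1]-q[2]-q[3])/2; ay=(q[0]+q[3]-q[1]-q[2])/2
    print('c',c.round(4),'L',np.linalg.norm(ax),'W',np.linalg.norm(ay),'yaw',np.degrees(np.arctan2(ax[1],ax[0])),np.degrees(np.arctan2(-ay[0],ay[1])))
    return c,np.arctan2(ax[1],ax[0])
c,y=rect([(30,65),(263,32),(335,500),(98,535)],A,.022)
u=np.array([np.cos(y),np.sin(y)])
b=pt('top',*A(172,201),.068);print('bar',b, 'pred',c+u*.038, pt('top',*A(124,208),.068),pt('top',*A(220,194),.068))
c2,y2=rect([(447,105),(561,90),(618,423),(503,440)],B,.006)
print('fin',c2-.043*np.array([np.cos(y2),np.sin(y2)]), pt('top',*B(567,385),.028))
print('depth z bar',pt('top',*A(172,201)),'fin',pt('top',*B(567,385)),'bed',pt('top',*A(200,400)))
print('mouth seat fin', c-u*.026,'hinge',c+u*.1,'r',np.hypot(*(c+u*.1)))
s=r.sense();print(s['eef_pos'],s['ee_rot'])
E
```

```text
c [0.5481 0.0025] L 0.2575255391499138 W 0.1285145994125785 yaw 9.47292262420101 9.351791567880033
bar [0.5859572  0.00883428 0.068     ] pred [0.58554586 0.0088031 ] [0.5817838  0.03389257 0.068     ] [ 0.59013377 -0.01624303  0.068     ]
c [ 0.4261 -0.3229] L 0.12035590831518223 W 0.0415423725125601 yaw 9.579761875973716 8.935530894116647
fin [ 0.38372995 -0.33008791] [ 0.3840305 -0.3294654  0.028    ]
depth z bar [0.58536689 0.00888043 0.07277606] fin [ 0.38403613 -0.32942003  0.02817097] bed [ 0.48400141 -0.00866106  0.0213102 ]
mouth seat fin [ 0.52241859 -0.00173012] hinge [0.64670039 0.01900715] r 0.6469796519473123
[0.20107567 0.59149286 0.17732768] [[-9.46752562e-01  3.21961813e-01 -4.21084892e-04]
 [ 3.21962072e-01  9.46752117e-01 -9.24030790e-04]
 [ 1.01160385e-04 -1.01040188e-03 -9.99999484e-01]]
```

{"method": "play_rows", "body": {"commands": [[0,0,0.343,-0.919,-0.714,0.028,0.55],[0,0,0.343,-0.919,-0.714,0.028,0.55],[0,0,0.343,-0.919,-0.714,0.028,0.55],[0,0,0.343,-0.919,-0.714,0.028,0.55],[0,0,0.343,-0.919,-0.714,0.028,0.55],[0,0,0.343,-0.919,-0.714,0.028,0.55],[0,0,0.343,-0.919,-0.714,0.028,0.55],[0,0,0.343,-0.919,-0.714,0.028,0.55],[0,0,0.343,-0.919,-0.714,0.028,0.55],[0,0,0.343,-0.919,-0.714,0.028,0.55],[0,0,0.343,-0.919,-0.714,0.028,0.55],[0,0,0.343,-0.919,-0.714,0.028,0.55],[0,0,0.343,-0.919,-0.714,0.028,0.55],[0,0,0.343,-0.919,-0.714,0.028,0.55],[0,0,0.343,-0.919,-0.714,0.028,0.55],[0,0,0.343,-0.919,-0.714,0.028,0.55],[0,0,0.343,-0.919,-0.714,0.028,0.55],[0,0,0.343,-0.919,-0.714,0.028,0.55],[0,0,0.343,-0.919,-0.714,0.028,0.55],[0,0,0.343,-0.919,-0.714,0.028,0.55]]}}

```text
clock: 1.77
eef_pos: [0.5847, 0.009, 0.1606]
ee_rot: [[-0.164, 0.986, -0.001], [0.986, 0.164, 0.0], [0.001, -0.001, -1.0]]
wrist_force: [0.1, 0.5, 0.3]
width: 0.0427
finger_force: 0.0
```

```bash
cat >> h.py <<'E'
from scipy.spatial.transform import Rotation as Ro
Y=np.radians(9.4); U=np.array([np.cos(Y),np.sin(Y),0]); V=np.array([-np.sin(Y),np.cos(Y),0]); C=np.array([.5481,.0025,0])
def rd(x,y,z): return C+U*x+V*y+np.array([0,0,z])
def row(p,R=None):
    "scaled row taking the present pose to TCP p, rotation R"
    s=r.sense(); R0=np.array(s['ee_rot']); 
    w=np.zeros(3) if R is None else Ro.from_matrix(R0.T@R).as_rotvec()/np.pi
    return np.r_[w,R0.T@(np.array(p)-s['eef_pos'])/.6].round(4).tolist()
def RT(tilt): # clip grasp: tool y along +reader x, leaning over by tilt (rad)
    return np.c_[V,U,[0,0,-1.]]@Ro.from_euler('x',tilt).as_matrix()
def st():
    s=r.sense();R=np.array(s['ee_rot']);d=np.array(s['eef_pos'])-C
    print('t',round(s['clock'],2),'p',np.round(s['eef_pos'],4),'reader',np.round([d@U,d@V,d[2]],4),'yawY',round(np.degrees(np.arctan2(R[1,1],R[0,1])),2),'F(reader)',np.round([s['wrist_force']@U,s['wrist_force']@V,s['wrist_force'][2]],2),'w',round(s['width'],4),'ff',np.round(s['finger_force'],2),'q',np.round(s['qpos'],1))
E
python3 - <<'E'
from h import *
st(); snap('wrist','w1'); m=r.camera_model('wrist');print(m)
print(row(rd(.038,0,.054),RT(0)))
E
```

```text
t 1.77 p [0.5847 0.009  0.1606] reader [0.0372 0.0004 0.1606] yawY 9.46 F(reader) [0.18 0.46 0.29] w 0.0427 ff 0.0 q [ -5.6  25.9  96.2   0.   57.9 -15.1]
{'fov_y': 65.70646984690485, 'cx': 322.24081210194373, 'cy': 238.0782802318202, 'world_from_camera': array([[ 0.98618509,  0.16060789,  0.04054725,  0.57415927],
       [ 0.1656434 , -0.9545187 , -0.24790383,  0.07921527],
       [-0.00111221,  0.25119545, -0.96793575,  0.36762759],
       [ 0.        ,  0.        ,  0.        ,  1.        ]])}
[-0.0002, -0.0001, 0.0006, -0.0016, 0.0015, 0.1781]
```

View pics/w1.png

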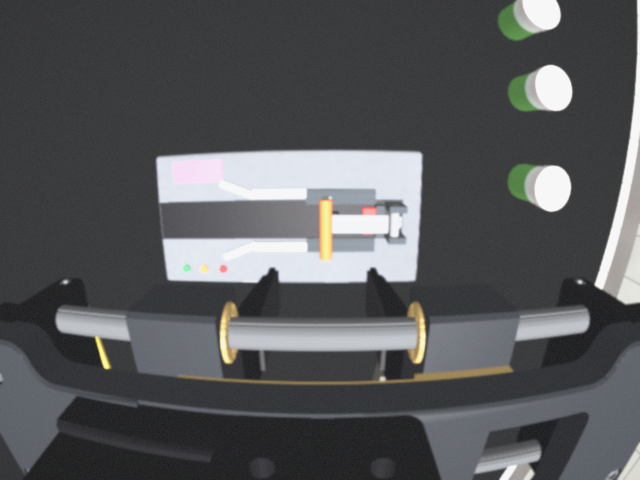

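The wrist picture shows the bar from (326,200) to (326,260), centre (326,230). The reader's corners are (157,157), (421,152), (417,282) and (167,283). I'll check these against the top view.

```bash
cat >> h.py <<'E'
def wpt(f,u,v,z):
    a=np.load(f'pics/{f}.npz'); T=a['T']; fov,cx,cy=a['k']; F=240/np.tan(np.radians(fov/2))
    d=np.array([u-cx,v-cy]); n=np.linalg.norm(d); t=n/F
    c=np.r_[d/n*np.sin(t),np.cos(t)]; w=T[:3,:3]@c; q=T[:3,3]+w*(z-T[2,3])/w[2]; e=q-C
    return np.round([e@U,e@V,z],4)
E
python3 - <<'E'
from h import *
for a in [(326,230,.072),(326,200,.07),(326,260,.07),(157,157,.022),(421,152,.022),(417,282,.022),(167,283,.022)]: print(a,wpt('w1',*a))
E
```

```text
(326, 230, 0.072) [0.0411 0.0011 0.072 ]
(326, 200, 0.07) [0.041  0.0256 0.07  ]
(326, 260, 0.07) [ 0.0412 -0.0253  0.07  ]
(157, 157, 0.022) [-0.1252  0.0637  0.022 ]
(421, 152, 0.022) [0.1309 0.0653 0.022 ]
(417, 282, 0.022) [ 0.1345 -0.0647  0.022 ]
(167, 283, 0.022) [-0.1268 -0.0683  0.022 ]
```

{"method": "play_rows", "body": {"commands": [[0,0,0,-0.001,0.004,0.06,0.6],[0,0,0,-0.001,0.004,0.12,0.6],[0,0,0,-0.001,0.004,0.155,0.6],[0,0,0,-0.001,0.004,0.175,0.6],[0,0,0,-0.001,0.004,0.178,0.6],[0,0,0,-0.001,0.004,0.178,0.7],[0,0,0,-0.001,0.004,0.178,0.8],[0,0,0,-0.001,0.004,0.178,0.9],[0,0,0,-0.001,0.004,0.178,1],[0,0,0,-0.001,0.004,0.178,1],[0,0,0,-0.001,0.004,0.178,1],[0,0,0,-0.001,0.004,0.178,1]], "newtons": 12}}

```text
clock: 2.82
eef_pos: [0.5879, 0.0084, 0.0545]
ee_rot: [[-0.165, 0.986, 0.0], [0.986, 0.165, 0.0], [-0.0, 0.0, -1.0]]
wrist_force: [0.1, 0.3, -0.1]
width: 0.0013
finger_force: 0.0
```

```bash
python3 - <<'E'
from h import *
st()
E
```

```text
t 2.82 p [0.5879 0.0084 0.0545] reader [ 0.0402 -0.0007  0.0545] yawY 9.47 F(reader) [ 0.12  0.32 -0.14] w 0.0013 ff 0.0 q [ -5.6  33.6 101.6   0.   44.8 -15.1]
```

```bash
python3 - <<'E'
from h import *
snap('wrist','w2'); snap('top','t2')
a=cv2.imread('pics/w2.png')[120:340,140:440]; b=cv2.imread('pics/t2.png')[175:300,270:370]
a=cv2.resize(a,(500,367)); b=cv2.resize(b,(294,367)); cv2.imwrite('pics/c2.png',np.hstack([a,b]))
E
```

```text
(no output)
```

View pics/c2.png

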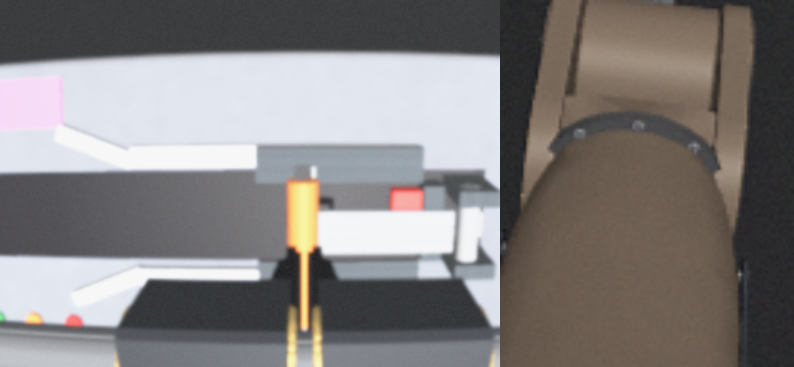

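```bash
python3 - <<'E'
from h import *
st(); snap('scene','s2')
a=cv2.imread('pics/w2.png')[210:370,260:400]; b=cv2.imread('pics/s2.png')[190:320,280:390]
a=cv2.resize(a,(420,480),interpolation=2); b=cv2.resize(b,(380,449),interpolation=2); c=np.zeros((480,800,3),np.uint8);c[:,:420]=a;c[:449,420:]=b
cv2.imwrite('pics/c3.png',c)
d=np.load('pics/w2.npz')['d']; print(d[225:330:8,316:330:2].round(3)); print(r.camera_model('wrist')['world_from_camera'].round(3))
E
```

```text
t 2.92 p [0.5878 0.0084 0.0543] reader [ 0.0402 -0.0007  0.0543] yawY 9.47 F(reader) [-0.09 -0.33 -1.11] w 0.0005 ff 0.0 q [ -5.6  33.7 101.6   0.   44.8 -15.1]
[[0.204 0.205 0.203 0.203 0.203 0.205 0.22 ]
 [0.195 0.194 0.194 0.194 0.194 0.195 0.194]
 [0.195 0.196 0.196 0.196 0.195 0.195 0.196]
 [0.197 0.197 0.196 0.197 0.197 0.197 0.197]
 [0.198 0.197 0.198 0.197 0.199 0.197 0.199]
 [0.2   0.198 0.199 0.198 0.199 0.198 0.2  ]
 [0.172 0.176 0.177 0.2   0.176 0.176 0.172]
 [0.16  0.166 0.165 0.201 0.165 0.165 0.161]
 [0.152 0.157 0.157 0.202 0.157 0.155 0.152]
 [0.145 0.148 0.149 0.202 0.148 0.149 0.145]
 [0.086 0.14  0.14  0.204 0.141 0.142 0.087]
 [0.083 0.134 0.135 0.206 0.135 0.134 0.083]
 [0.081 0.086 0.086 0.086 0.085 0.085 0.081]
 [0.081 0.084 0.083 0.083 0.084 0.084 0.08 ]]
[[ 0.986  0.16   0.041  0.577]
 [ 0.165 -0.955 -0.248  0.078]
 [-0.     0.252 -0.968  0.261]
 [ 0.     0.     0.     1.   ]]
```

View pics/c3.png

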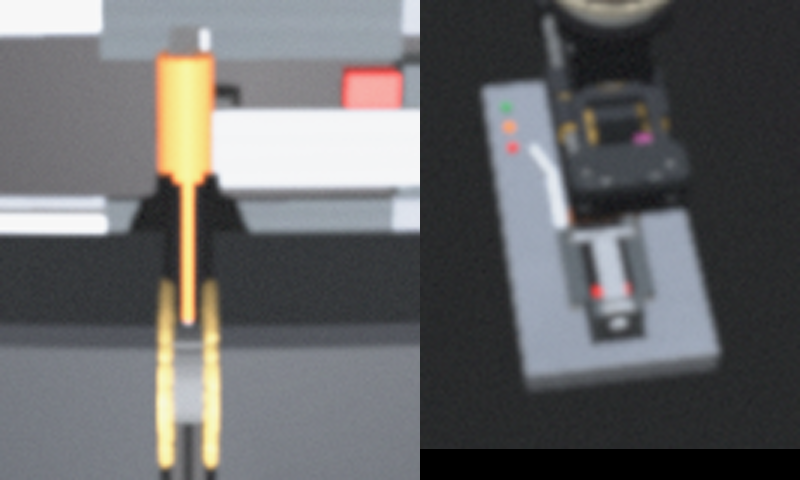

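```bash
python3 - <<'E'
from h import *
a=np.load('pics/w2.npz');d=a['d'];T=a['T'];fov,cx,cy=a['k'];F=240/np.tan(np.radians(fov/2))
for v in range(258,300,3):
  o=[]
  for u in (310,313,316,319,322,325,328,331,334):
    e=np.array([u-cx,v-cy]);n=np.linalg.norm(e);t=n/F;c=np.r_[e/n*np.sin(t),np.cos(t)];c*=d[v,u]/c[2];w=T[:3,:3]@c+T[:3,3]-C
    o.append('%4.0f,%3.0f,%3.0f'%(w@U*1e3,w@V*1e3,w[2]*1e3))
  print(v,' | '.join(o))
E
```

```text
258   33, -6, 22 |   36,  9, 69 |   38, 10, 72 |   39, 10, 72 |   41, 10, 73 |   43, 10, 73 |   44, 10, 71 |   46,  9, 68 |   48,  1, 46
261   33, -8, 22 |   36,  7, 70 |   38,  8, 71 |   39,  8, 73 |   41,  9, 74 |   43,  8, 72 |   44,  8, 72 |   41, 70,261 |   48, -1, 45
264   33,-10, 23 |   36,  6, 70 |   38,  6, 72 |   39,  6, 72 |   41,  6, 72 |   43,  7, 74 |   44,  6, 71 |   46,  5, 68 |   48, -2, 47
267   33,-13, 22 |   37, 11, 90 |   38, 11, 92 |   39,  5, 73 |   41,  5, 73 |   43,  5, 72 |   44, 11, 91 |   45, 12, 92 |   48, -5, 45
270   33,-15, 21 |   37, 11, 96 |   38, 12, 97 |   40, 10, 91 |   41,  3, 73 |   43, 10, 91 |   44, 11, 96 |   45, 12, 96 |   48, -6, 47
273   33,-16, 24 |   37, 11,100 |   38, 11, 99 |   40, 10, 95 |   41,  1, 73 |   43, 10, 95 |   44, 11, 99 |   45, 11,100 |   49,-17, 22
276   36, 12,105 |   37, 11,103 |   38, 11,104 |   40, 10, 99 |   41, -0, 73 |   42, 10,100 |   44, 11,104 |   45, 11,104 |   47, 11,104
279   36, 12,108 |   37, 11,108 |   38, 12,108 |   40,  9,103 |   41, -2, 73 |   42, 10,103 |   44, 11,108 |   45, 11,107 |   46, 11,107
282   36, 12,112 |   37, 11,111 |   38, 11,110 |   40,  9,106 |   41, -3, 74 |   42,  9,106 |   44, 11,110 |   45, 11,111 |   46, 11,111
285   36, 11,114 |   37, 11,113 |   39, 11,113 |   40, 10,110 |   41, -5, 73 |   42, 10,111 |   44, 11,114 |   45, 11,115 |   46, 11,113
288   38, 35,175 |   39, 34,174 |   39, 11,118 |   40, 10,114 |   41, -7, 73 |   42, 10,115 |   44, 12,119 |   45, 11,118 |   44, 35,176
291   38, 34,176 |   39, 35,177 |   39, 11,122 |   40, 10,118 |   41, -9, 74 |   42, 10,117 |   44, 11,122 |   43, 33,172 |   44, 35,177
294   38, 35,180 |   39, 34,178 |   39, 12,125 |   40, 10,121 |   41,-10, 74 |   42, 10,121 |   43, 11,124 |   43, 35,179 |   44, 35,179
297   38, 34,180 |   39, 35,180 |   39, 11,127 |   40, 10,124 |   41,-12, 74 |   42, 10,124 |   43, 11,127 |   43, 35,181 |   44, 35,181
```

```bash
cat >> h.py <<'E'
def wdep(f,u,v):
    a=np.load(f'pics/{f}.npz');d=a['d'];T=a['T'];fov,cx,cy=a['k'];F=240/np.tan(np.radians(fov/2))
    e=np.array([u-cx,v-cy]);n=np.linalg.norm(e);t=n/F;c=np.r_[e/n*np.sin(t),np.cos(t)];c*=d[v,u]/c[2];w=T[:3,:3]@c+T[:3,3]-C
    return np.round(np.array([w@U,w@V,w[2]])*1e3)
E
python3 - <<'E'
from h import *
for v in range(264,300,4): print(v,[wdep('w1',u,v).tolist() for u in (264,268,272,276,366,370,374)])
E
```

```text
264 [[-20.0, -45.0, 21.0], [-15.0, -45.0, 23.0], [-12.0, -45.0, 21.0], [-8.0, -45.0, 22.0], [81.0, -45.0, 21.0], [85.0, -45.0, 22.0], [89.0, -45.0, 21.0]]
268 [[-20.0, -50.0, 21.0], [-16.0, -49.0, 22.0], [14.0, 13.0, 200.0], [-8.0, -49.0, 22.0], [81.0, -49.0, 21.0], [61.0, 13.0, 200.0], [63.0, 12.0, 199.0]]
272 [[-20.0, -53.0, 23.0], [13.0, 13.0, 205.0], [15.0, 12.0, 204.0], [16.0, 10.0, 199.0], [81.0, -53.0, 23.0], [61.0, 11.0, 201.0], [62.0, 12.0, 205.0]]
276 [[12.0, 12.0, 209.0], [13.0, 12.0, 209.0], [15.0, 11.0, 207.0], [17.0, 11.0, 206.0], [82.0, -58.0, 21.0], [61.0, 11.0, 205.0], [62.0, 12.0, 210.0]]
280 [[12.0, 12.0, 214.0], [14.0, 12.0, 215.0], [16.0, 11.0, 212.0], [17.0, 9.0, 207.0], [59.0, 7.0, 200.0], [60.0, 11.0, 211.0], [61.0, 13.0, 216.0]]
284 [[13.0, 13.0, 221.0], [15.0, 12.0, 220.0], [16.0, 11.0, 217.0], [17.0, 8.0, 209.0], [59.0, 5.0, 200.0], [60.0, 10.0, 213.0], [61.0, 11.0, 216.0]]
288 [[14.0, 12.0, 224.0], [15.0, 11.0, 223.0], [17.0, 11.0, 220.0], [17.0, 6.0, 210.0], [59.0, 3.0, 201.0], [60.0, 7.0, 212.0], [60.0, 11.0, 220.0]]
292 [[15.0, 12.0, 229.0], [15.0, 10.0, 224.0], [17.0, 10.0, 223.0], [17.0, 4.0, 210.0], [59.0, 1.0, 202.0], [60.0, 6.0, 214.0], [60.0, 11.0, 225.0]]
296 [[15.0, 12.0, 233.0], [16.0, 11.0, 229.0], [17.0, 8.0, 223.0], [17.0, 3.0, 211.0], [60.0, -1.0, 202.0], [60.0, 4.0, 213.0], [60.0, 10.0, 226.0]]
```

Wrist depth shows the real fingertips about 35 mm above the reported TCP: the shut tips are at z≈88 mm while the bar's top is at 73 mm. The fingers simply closed above the bar. I'll open and go down a further 34 mm, watching the force.

{"method": "play_rows", "body": {"commands": [[0,0,0,0,0,0,0.65],[0,0,0,0,0,0,0.65],[0,0,0,0,0,0,0.65],[0,0,0,0,0,0,0.65],[0,0,0,0,0,0,0.65],[0,0,0,0,0,0.015,0.65],[0,0,0,0,0,0.03,0.65],[0,0,0,0,0,0.045,0.65],[0,0,0,0,0,0.055,0.65],[0,0,0,0,0,0.056,0.65],[0,0,0,0,0,0.056,0.65]]}}

```text
clock: 3.88
eef_pos: [0.5875, 0.0085, 0.0199]
ee_rot: [[-0.165, 0.986, -0.001], [0.986, 0.165, 0.0], [0.0, -0.001, -1.0]]
wrist_force: [-0.4, -0.0, 0.4]
width: 0.0333
finger_force: 0.0
```

```bash
python3 - <<'E'
from h import *
st(); snap('wrist','w3')
for v in range(255,300,5): print(v,[wdep('w3',u,v).astype(int).tolist() for u in (284,290,296,316,322,328,350,356,362)])
E
```

```text
t 3.88 p [0.5875 0.0085 0.0199] reader [ 0.0398 -0.0005  0.0199] yawY 9.48 F(reader) [-0.37  0.04  0.38] w 0.0333 ff 0.0 q [ -5.6  36.5 102.8   0.   40.7 -15.1]
255 [[19, 7, 22], [22, 7, 22], [26, 7, 22], [38, 22, 72], [41, 23, 74], [43, 22, 72], [57, 7, 23], [60, 7, 22], [64, 7, 23]]
260 [[19, 4, 22], [22, 4, 22], [26, 4, 22], [38, 20, 71], [41, 20, 73], [43, 20, 72], [57, 4, 23], [60, 4, 23], [64, 4, 22]]
265 [[18, 0, 21], [22, 1, 22], [26, 1, 22], [38, 17, 71], [41, 18, 72], [43, 18, 73], [55, 8, 45], [58, 9, 45], [61, 8, 45]]
270 [[23, 11, 59], [22, -3, 21], [26, -2, 22], [38, 15, 72], [41, 16, 73], [43, 16, 73], [55, 6, 45], [58, 6, 46], [60, 12, 62]]
275 [[23, 9, 63], [22, -5, 23], [25, -6, 21], [38, 13, 72], [41, 13, 73], [43, 13, 72], [55, 3, 46], [58, 3, 46], [59, 11, 67]]
280 [[23, 9, 69], [22, -8, 23], [25, -9, 22], [38, 11, 72], [41, 11, 72], [43, 11, 72], [55, 0, 45], [59, 0, 45], [59, 10, 70]]
285 [[24, 9, 75], [22, -12, 23], [25, -12, 22], [38, 8, 72], [41, 9, 74], [43, 8, 72], [55, -2, 45], [59, -2, 46], [58, 10, 76]]
290 [[24, 9, 79], [22, -15, 23], [25, -15, 23], [38, 5, 71], [41, 6, 73], [43, 6, 72], [55, -5, 46], [59, -6, 45], [58, 10, 82]]
295 [[24, 7, 80], [22, -18, 22], [25, -18, 23], [38, 3, 72], [41, 3, 72], [44, 3, 72], [57, -18, 22], [61, -18, 22], [58, 8, 84]]
```

{"method": "play_rows", "body": {"commands": [[0,0,0,0,0.001,0,0.75],[0,0,0,0,0.001,0,0.85],[0,0,0,0,0.001,0,1],[0,0,0,0,0.001,0,1],[0,0,0,0,0.001,0,1],[0,0,0,0,0.001,0,1],[0,0,0,0,0.001,0,1]], "newtons": 20}}

```text
clock: 4.52
eef_pos: [0.5875, 0.0084, 0.0208]
ee_rot: [[-0.165, 0.986, -0.002], [0.986, 0.165, -0.0], [0.0, -0.002, -1.0]]
wrist_force: [-5.5, -2.8, 4.1]
width: 0.0092
finger_force: 20.0
```

```bash
python3 - <<'E'
from h import *
st()
t0=np.arctan2(24,62)
for a in np.r_[0,np.linspace(.07,1.09,16)]:
    ph=t0+a; dx=62-66.5*np.cos(ph); dz=66.5*np.sin(ph)-24
    print(round(a,3),'y',round(dx/600,4),'z',round(-dz/600,4))
E
```

```text
t 4.52 p [0.5875 0.0084 0.0208] reader [ 0.0398 -0.0006  0.0208] yawY 9.49 F(reader) [-5.86 -1.85  4.06] w 0.0092 ff 20.0 q [ -5.6  36.4 102.8  -0.   40.9 -15.1]
0.0 y -0.0 z -0.0
0.07 y 0.003 z -0.0071
0.138 y 0.0065 z -0.0138
0.206 y 0.0103 z -0.0203
0.274 y 0.0147 z -0.0265
0.342 y 0.0194 z -0.0324
0.41 y 0.0245 z -0.0379
0.478 y 0.03 z -0.0431
0.546 y 0.0358 z -0.0479
0.614 y 0.0419 z -0.0523
0.682 y 0.0483 z -0.0562
0.75 y 0.055 z -0.0597
0.818 y 0.0619 z -0.0628
0.886 y 0.0689 z -0.0654
0.954 y 0.0762 z -0.0675
1.022 y 0.0835 z -0.0691
1.09 y 0.091 z -0.0701
```

{"method": "play_rows", "body": {"commands": [[0,0,0,0,0.003,-0.0071,1],[0,0,0,0,0.0065,-0.0138,1],[0,0,0,0,0.0103,-0.0203,1],[0,0,0,0,0.0147,-0.0265,1],[0,0,0,0,0.0194,-0.0324,1],[0,0,0,0,0.0245,-0.0379,1],[0,0,0,0,0.03,-0.0431,1],[0,0,0,0,0.0358,-0.0479,1],[0,0,0,0,0.0419,-0.0523,1],[0,0,0,0,0.0419,-0.0523,1]]}}

```text
clock: 5.35
eef_pos: [0.612, 0.0126, 0.0538]
ee_rot: [[-0.165, 0.986, -0.003], [0.986, 0.165, -0.0], [0.0, -0.003, -1.0]]
wrist_force: [-14.1, -1.9, 19.4]
width: 0.0095
finger_force: 20.0
```

```bash
python3 - <<'E'
from h import *
st()
E
```

```text
t 5.35 p [0.612  0.0126 0.0538] reader [ 0.0647 -0.0005  0.0538] yawY 9.5 F(reader) [-14.17   0.42  19.43] w 0.0095 ff 20.01 q [ -5.   35.3  97.9  -0.   46.9 -14.5]
```

{"method": "play_rows", "body": {"commands": [[0,0,0,0,-0.0013,-0.002,1],[0,0,0,0,-0.0013,-0.002,1],[0,0,0,0,-0.0013,-0.002,1]]}}

```text
clock: 5.6
eef_pos: [0.612, 0.0125, 0.0539]
ee_rot: [[-0.165, 0.986, -0.001], [0.986, 0.165, -0.0], [0.0, -0.001, -1.0]]
wrist_force: [-7.9, -0.9, 7.6]
width: 0.0094
finger_force: 20.0
```

{"method": "play_rows", "body": {"commands": [[0,0,0,0,0.0064,-0.0041,1],[0,0,0,0,0.0131,-0.0076,1],[0,0,0,0,0.02,-0.0108,1],[0,0,0,0,0.027,-0.0135,1],[0,0,0,0,0.0343,-0.0157,1],[0,0,0,0,0.0416,-0.0174,1],[0,0,0,0,0.0416,-0.0174,1]]}}

```text
clock: 6.18
eef_pos: [0.6384, 0.0167, 0.0638]
ee_rot: [[-0.165, 0.986, 0.002], [0.986, 0.165, 0.0], [-0.0, 0.002, -1.0]]
wrist_force: [2.0, -1.5, 2.0]
width: 0.0095
finger_force: 20.0
```

```bash
python3 - <<'E'
from h import *
st()
E
```

```text
t 6.18 p [0.6384 0.0167 0.0638] reader [ 0.0915 -0.0007  0.0638] yawY 9.48 F(reader) [ 1.72 -1.83  2.05] w 0.0095 ff 20.0 q [ -4.4  36.3  93.7   0.   49.9 -13.9]
```

{"method": "play_rows", "body": {"commands": [[0,0,0,0,0.002,0,1],[0,0,0,0,0.004,0,1],[0,0,0,0,0.004,0,1]]}}

```text
clock: 6.43
eef_pos: [0.6387, 0.0168, 0.0638]
ee_rot: [[-0.165, 0.986, -0.002], [0.986, 0.165, -0.0], [0.0, -0.002, -1.0]]
wrist_force: [-4.4, -3.2, 6.3]
width: 0.0093
finger_force: 20.0
```

```bash
python3 - <<'E'
from h import *
st()
E
```

```text
t 6.43 p [0.6387 0.0168 0.0638] reader [ 0.0917 -0.0007  0.0638] yawY 9.49 F(reader) [-4.84 -2.48  6.3 ] w 0.0093 ff 20.0 q [ -4.4  36.4  93.5  -0.   50.2 -13.9]
```

{"method": "play_rows", "body": {"commands": [[0,0,0,0,-0.002,0,0.84],[0,0,0,0,-0.002,0,0.84],[0,0,0,0,-0.002,0,0.84],[0,0,0,0,-0.002,-0.01,0.84],[0,0,0,0,-0.002,-0.03,0.84],[0,0,0,0,-0.002,-0.06,0.84],[0,0,0,0,-0.002,-0.1,0.7],[0,0,0,0,-0.002,-0.14,0.5],[0,0,0,0,-0.002,-0.15,0.5]]}}

```text
clock: 7.18
eef_pos: [0.6398, 0.0169, 0.1585]
ee_rot: [[-0.165, 0.986, 0.006], [0.986, 0.165, -0.0], [-0.001, 0.006, -1.0]]
wrist_force: [-0.1, -0.6, -0.2]
width: 0.03
finger_force: 0.0
```

```bash
python3 - <<'E'
from h import *
st(); snap('top','t4')
# carrier hover: tool y along -V
R=np.c_[U,-V,[0,0,-1.]]
f=np.array([.384,-.3298,0])
print(row(f+[0,0,.13],R))
p=cv2.imread('pics/t4.png'); cv2.imwrite('pics/c4.png',cv2.resize(p[170:320,270:490],None,fx=3.5,fy=3.5,interpolation=2))
E
```

```text
t 7.18 p [0.6398 0.0169 0.1585] reader [ 0.0928 -0.0008  0.1585] yawY 9.48 F(reader) [-0.2  -0.62 -0.21] w 0.03 ff 0.0 q [ -4.4  30.3  88.6   0.   60.8 -13.9]
[0.0017, -0.0011, 0.5005, -0.4996, -0.5157, 0.044]
```

{"method": "play_rows", "body": {"commands": [[0,0,0.5,-0.4996,-0.5157,0.044,0.55],[0,0,0.5,-0.4996,-0.5157,0.044,0.55],[0,0,0.5,-0.4996,-0.5157,0.044,0.55],[0,0,0.5,-0.4996,-0.5157,0.044,0.55],[0,0,0.5,-0.4996,-0.5157,0.044,0.55],[0,0,0.5,-0.4996,-0.5157,0.044,0.55],[0,0,0.5,-0.4996,-0.5157,0.044,0.55],[0,0,0.5,-0.4996,-0.5157,0.044,0.55],[0,0,0.5,-0.4996,-0.5157,0.044,0.55],[0,0,0.5,-0.4996,-0.5157,0.044,0.55],[0,0,0.5,-0.4996,-0.5157,0.044,0.55],[0,0,0.5,-0.4996,-0.5157,0.044,0.55],[0,0,0.5,-0.4996,-0.5157,0.044,0.55],[0,0,0.5,-0.4996,-0.5157,0.044,0.55],[0,0,0.5,-0.4996,-0.5157,0.044,0.55]]}}

```text
clock: 8.48
eef_pos: [0.3822, -0.3296, 0.1268]
ee_rot: [[0.986, 0.167, -0.0], [0.167, -0.986, 0.001], [-0.0, -0.001, -1.0]]
wrist_force: [-0.0, 0.5, -0.5]
width: 0.0433
finger_force: 0.0
```

```bash
python3 - <<'E'
from h import *
st(); snap('wrist','w5'); snap('top','t5')
a=cv2.imread('pics/w5.png'); b=cv2.imread('pics/t5.png')[170:320,280:380]
a=cv2.resize(a,(480,360),interpolation=3); b=cv2.resize(b,(300,450),interpolation=2); c=np.zeros((450,780,3),np.uint8); c[:360,:480]=a; c[:,480:]=b
cv2.imwrite('pics/c5.png',c)
E
```

```text
t 8.48 p [ 0.3822 -0.3296  0.1268] reader [-0.2179 -0.3005  0.1268] yawY -80.38 F(reader) [ 0.05  0.49 -0.52] w 0.0433 ff 0.0 q [-48.3  22.2 109.3   0.   48.5  32.1]
```

View pics/c5.png

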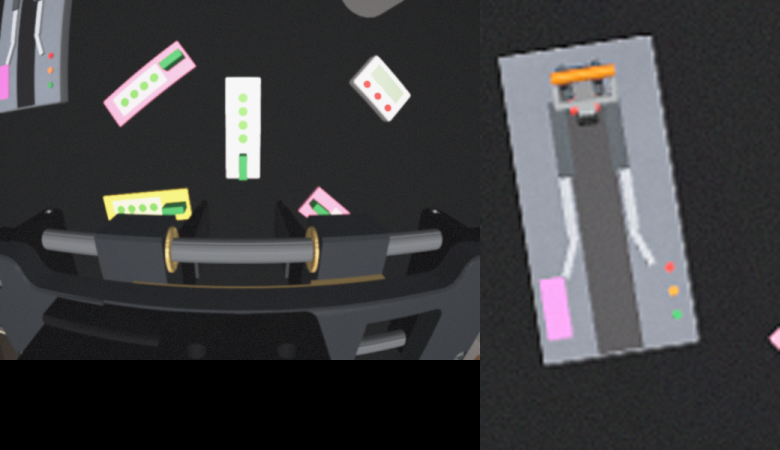

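The clip stands open, with the orange bar up over the hinge. The white carrier spans (226,78) to (260,179) in the scaled wrist picture, with its fin at (243,166). I'll measure it from this picture.

```bash
python3 - <<'E'
from h import *
p=np.load('pics/w5.npz')['p'].astype(int)
x0,x1,y0,y1=285,365,90,255
s=p[y0:y1,x0:x1]
white=((s.min(2)>150)).astype(np.uint8); white=cv2.morphologyEx(white,cv2.MORPH_CLOSE,np.ones((13,13)))
cs=max(cv2.findContours(white,0,1)[0],key=cv2.contourArea); b=cv2.boxPoints(cv2.minAreaRect(cs))+[x0,y0]; print(b)
q=np.array([wpt('w5',u,v,.006) for u,v in b])[:,:2]; print(q)
e=[q[1]-q[0],q[2]-q[1]]; print([np.linalg.norm(k) for k in e],[np.degrees(np.arctan2(k[1],k[0])) for k in e],q.mean(0), 'fin pred',q.mean(0)-[.043,0])
g=((s[:,:,1]-s[:,:,0]>50)&(s[:,:,0]<100)).astype(np.uint8); g[:100]=0
ys,xs=np.nonzero(g); print(xs.min()+x0,xs.max()+x0,ys.min()+y0,ys.max()+y0)
D=np.array([wdep('w5',x+x0,y+y0) for y,x in zip(ys,xs)]); t=D[(D[:,2]>24)&(D[:,2]<32)]; print(len(t),t.mean(0),t.min(0),t.max(0),np.linalg.eigh(np.cov(t[:,:2].T))[1])
st()
E
```

```text
[[300.         236.99996948]
 [300.         103.        ]
 [346.99999237 103.        ]
 [346.99999237 236.99996948]]
[[-0.2307 -0.2801]
 [-0.1106 -0.2806]
 [-0.1104 -0.3214]
 [-0.2306 -0.323 ]]
[np.float64(0.12010104079482407), np.float64(0.04080049019313371)] [np.float64(-0.2385322585164777), np.float64(-89.71914058531661)] [-0.170575 -0.301275] fin pred [-0.213575 -0.301275]
318 329 207 240
30 [-220.96666667 -301.3          27.53333333] [-228. -306.   26.] [-200. -297.   29.] [[-0.00620275 -0.99998076]
 [-0.99998076  0.00620275]]
t 8.58 p [ 0.3824 -0.3294  0.127 ] reader [-0.2177 -0.3004  0.127 ] yawY -80.35 F(reader) [ 0.02 -0.35  0.33] w 0.0425 ff 0.0 q [-48.2  22.1 109.3   0.   48.5  32.1]
```

{"method": "play_rows", "body": {"commands": [[0,0,0,0.0045,0.001,0.06,0.6],[0,0,0,0.0045,0.001,0.12,0.6],[0,0,0,0.0045,0.001,0.18,0.6],[0,0,0,0.0045,0.001,0.22,0.6],[0,0,0,0.0045,0.001,0.24,0.6],[0,0,0,0.0045,0.001,0.245,0.6],[0,0,0,0.0045,0.001,0.247,0.6],[0,0,0,0.0045,0.001,0.247,0.6]]}}

```text
clock: 9.25
eef_pos: [0.3855, -0.33, -0.0205]
ee_rot: [[0.986, 0.166, 0.0], [0.166, -0.986, -0.0], [0.0, 0.0, -1.0]]
wrist_force: [-0.3, 0.2, -0.3]
width: 0.0379
finger_force: 0.0
```

```bash
python3 - <<'E'
from h import *
st(); snap('wrist','w6'); cv2.imwrite('pics/c6.png',cv2.resize(cv2.imread('pics/w6.png')[180:360,210:430],None,fx=3.3,fy=3.3,interpolation=2))
E
```

```text
t 9.25 p [ 0.3855 -0.33   -0.0205] reader [-0.2147 -0.3015 -0.0205] yawY -80.46 F(reader) [-0.22  0.26 -0.31] w 0.0379 ff 0.0 q [-48.   36.2 115.6   0.   28.2  32.4]
```

View pics/c6.png

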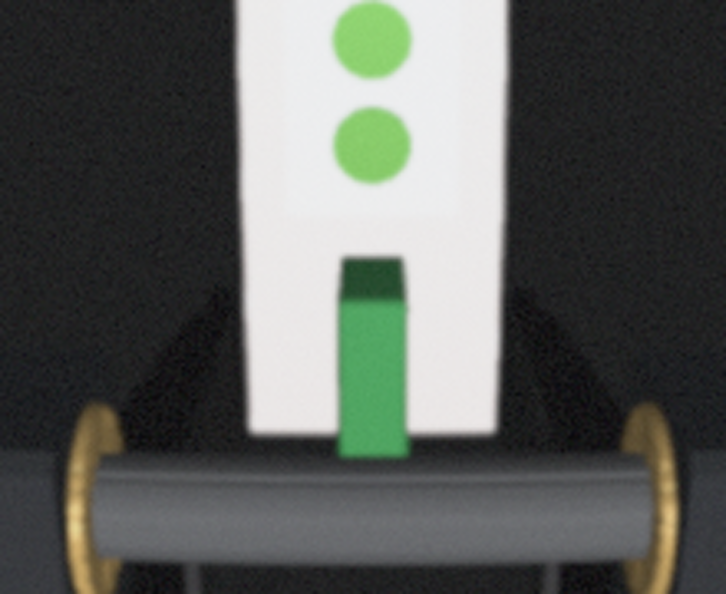

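The fin is centred between the open fingers, at (373,380) in the crop. I'll check tip height from depth before closing.

```bash
python3 - <<'E'
from h import *
for v in range(262,300,4): print(v,[wdep('w6',u,v).astype(int).tolist() for u in (264,270,276,366,372,378)], wdep('w6',322,v).astype(int).tolist())
E
```

```text
262 [[-205, -270, 0], [-205, -274, 1], [-205, -277, 0], [-205, -324, 0], [-205, -328, -1], [-205, -331, 0]] [-200, -301, 15]
266 [[-207, -270, 1], [-207, -274, 1], [-207, -277, 0], [-206, -324, 1], [-207, -328, 1], [-207, -331, -1]] [-200, -301, 21]
270 [[-210, -270, -1], [-209, -274, 1], [-202, -280, 22], [-202, -322, 20], [-209, -328, -1], [-209, -331, 0]] [-200, -301, 27]
274 [[-212, -270, 0], [-212, -273, 0], [-202, -280, 25], [-203, -322, 22], [-202, -324, 25], [-212, -331, -1]] [-201, -301, 28]
278 [[-214, -270, 0], [-202, -278, 31], [-202, -281, 30], [-203, -321, 27], [-202, -324, 31], [-202, -326, 31]] [-203, -301, 28]
282 [[-202, -276, 37], [-202, -278, 36], [-203, -281, 34], [-203, -321, 33], [-202, -323, 37], [-202, -326, 37]] [-206, -301, 27]
286 [[-202, -277, 42], [-203, -279, 40], [-204, -281, 36], [-204, -320, 36], [-202, -322, 40], [-202, -325, 42]] [-207, -301, 28]
290 [[-202, -277, 45], [-202, -280, 45], [-204, -282, 42], [-205, -320, 39], [-202, -322, 45], [-202, -324, 45]] [-209, -301, 29]
294 [[-202, -278, 49], [-202, -280, 49], [-203, -282, 46], [-207, -320, 38], [-203, -322, 46], [-202, -324, 49]] [-211, -301, 27]
298 [[-202, -279, 54], [-202, -281, 54], [-205, -282, 46], [-208, -320, 39], [-204, -321, 50], [-202, -323, 54]] [-213, -301, 28]
```

{"method": "play_rows", "body": {"commands": [[0,0,0,0,0,0.006,0.6],[0,0,0,0,0,0.011,0.7],[0,0,0,0,0,0.011,0.8],[0,0,0,0,0,0.011,0.85],[0,0,0,0,0,0.011,0.9],[0,0,0,0,0,0.011,1],[0,0,0,0,0,0.011,1],[0,0,0,0,0,0.011,1]], "newtons": 15}}

```text
clock: 9.97
eef_pos: [0.3852, -0.33, -0.0274]
ee_rot: [[0.986, 0.165, 0.0], [0.165, -0.986, -0.0], [0.0, 0.0, -1.0]]
wrist_force: [0.3, -0.1, 2.8]
width: 0.0098
finger_force: 15.0
```

```bash
python3 - <<'E'
from h import *
st()
E
```

```text
t 9.97 p [ 0.3852 -0.33   -0.0274] reader [-0.215  -0.3014 -0.0274] yawY -80.52 F(reader) [ 0.29 -0.14  2.78] w 0.0098 ff 15.0 q [-48.1  36.9 115.7   0.   27.4  32.5]
```

{"method": "play_rows", "body": {"commands": [[0,0,0,0,0,-0.03,1],[0,0,0,0,0,-0.08,1],[0,0,0,0,0,-0.14,1],[0,0,0,0.002,-0.03,-0.15,1],[0,0,0,0.004,-0.08,-0.15,1],[0,0,0,0.006,-0.14,-0.15,1],[0,0,0,0.008,-0.2,-0.15,1],[0,0,0,0.01,-0.26,-0.15,1],[0,0,0,0.015,-0.32,-0.15,1],[0,0,0,0.02,-0.38,-0.15,1],[0,0,0,0.025,-0.43,-0.15,1],[0,0,0,0.025,-0.47,-0.15,1],[0,0,0,0.025,-0.49,-0.15,1],[0,0,0,0.025,-0.5,-0.15,1],[0,0,0,0.025,-0.5025,-0.14,1],[0,0,0,0.025,-0.5025,-0.12,1],[0,0,0,0.025,-0.5025,-0.1,1],[0,0,0,0.025,-0.5025,-0.085,1],[0,0,0,0.025,-0.5025,-0.075,1],[0,0,0,0.025,-0.5025,-0.075,1]]}}

```text
clock: 11.63
eef_pos: [0.35, -0.0306, 0.0163]
ee_rot: [[0.987, 0.164, -0.002], [0.164, -0.987, 0.001], [-0.002, -0.001, -1.0]]
wrist_force: [-0.5, 0.1, -0.1]
width: 0.0101
finger_force: 15.0
```

```bash
python3 - <<'E'
from h import *
st(); snap('wrist','w7'); cv2.imwrite('pics/c7.png',cv2.resize(cv2.imread('pics/w7.png')[0:300,180:460],None,fx=2,fy=2,interpolation=2))
E
```

```text
t 11.63 p [ 0.35   -0.0306  0.0163] reader [-0.2008 -0.0003  0.0163] yawY -80.58 F(reader) [-0.52  0.17 -0.11] w 0.0101 ff 15.0 q [-15.8  25.3 135.4   0.   19.4  64.8]
```

View pics/c7.png

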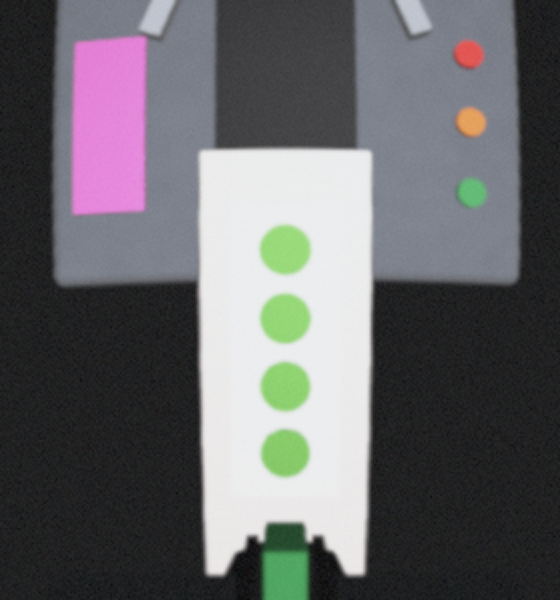

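The carrier is held straight, its nose edge at crop y=150. The channel's edges are at crop x=216 and 356. I'll measure lateral and yaw errors between them.

```bash
python3 - <<'E'
from h import *
p=np.load('pics/w7.npz')['p'].astype(float).mean(2)
def edges(v,lo,hi,f,z):
    g=np.abs(np.gradient(cv2.GaussianBlur(p,(0,0),1.0)[v])); o=[]
    for a in (lo,hi):
        i=np.arange(a-6,a+7); w=g[i]**2; o.append((w*i).sum()/w.sum())
    q=[wpt('w7',u,v,z) for u in o]; return v,np.round(o,1),q[0][:2],q[1][:2],'mid',np.round((q[0]+q[1])[:2]*500,2),'W',round((q[0]-q[1])[1]*1e3,1)
for v in (8,25,40,55,68): print('chan',*edges(v,288,358,0,.022))
for v in (90,130,170,210,250): print('carr',*edges(v,280,366 if v<200 else 364,0,.0497))
for v in (90,120): print('bed',*edges(v,180+27,180+259,0,.022))
print(wpt('w7',180+284/2,75,.0497))
E
```

```text
chan 8 [287.5 357. ] [-0.0523  0.0188] [-0.0523 -0.019 ] mid [-52.3  -0.1] W 37.8
chan 25 [287.4 357.4] [-0.0627  0.0187] [-0.0626 -0.0191] mid [-62.65  -0.2 ] W 37.8
chan 40 [287.1 357.5] [-0.0716  0.0188] [-0.0715 -0.019 ] mid [-71.55  -0.1 ] W 37.8
chan 55 [287.2 357.9] [-0.0803  0.0187] [-0.0802 -0.0192] mid [-80.25  -0.25] W 37.9
chan 68 [287.2 357.9] [-0.0877  0.0186] [-0.0876 -0.0192] mid [-87.65  -0.3 ] W 37.8
carr 90 [279.4 365.3] [-0.1039  0.0196] [-0.1038 -0.02  ] mid [-103.85   -0.2 ] W 39.6
carr 130 [279.6 365.1] [-0.1228  0.0196] [-0.1227 -0.0199] mid [-122.75   -0.15] W 39.5
carr 170 [279.4 365.2] [-0.1415  0.0199] [-0.1415 -0.0202] mid [-141.5    -0.15] W 40.1
carr 210 [280.2 364.6] [-0.1606  0.0198] [-0.1605 -0.0203] mid [-160.55   -0.25] W 40.1
carr 250 [281.2 363.5] [-0.1804  0.0199] [-0.1803 -0.0203] mid [-180.35   -0.2 ] W 40.2
bed 90 [206.3 439.5] [-0.0976  0.0636] [-0.0974 -0.0645] mid [-97.5   -0.45] W 128.1
bed 120 [206.5 439.2] [-0.1145  0.0635] [-0.1144 -0.0645] mid [-114.45   -0.5 ] W 128.0
[-0.097  -0.      0.0497]
```

{"method": "play_rows", "body": {"commands": [[0,0,0,0,0,0.015,1],[0,0,0,0,0,0.026,1],[0,0,0,0,0,0.032,1],[0,0,0,0,0,0.034,1],[0,0,0,0,0,0.035,1],[0,0,0,0,0,0.035,1]]}}

```text
clock: 12.18
eef_pos: [0.3503, -0.0301, -0.0035]
ee_rot: [[0.986, 0.165, 0.0], [0.165, -0.986, 0.0], [0.0, -0.0, -1.0]]
wrist_force: [-0.4, 0.3, -0.0]
width: 0.0098
finger_force: 15.0
```

```bash
python3 - <<'E'
from h import *
st()
E
```

```text
t 12.18 p [ 0.3503 -0.0301 -0.0035] reader [-2.004e-01  2.000e-04 -3.500e-03] yawY -80.52 F(reader) [-0.38  0.34 -0.02] w 0.0098 ff 15.0 q [-15.7  28.4 136.4   0.   15.3  64.8]
```

{"method": "play_rows", "body": {"commands": [[0,0,0,0.02,0,0,1],[0,0,0,0.04,0,0,1],[0,0,0,0.055,0,0,1],[0,0,0,0.07,0,0,1],[0,0,0,0.085,0,0,1],[0,0,0,0.1,0,0,1],[0,0,0,0.115,0,0,1],[0,0,0,0.13,0,0,1],[0,0,0,0.145,0,0,1],[0,0,0,0.155,0,0,1],[0,0,0,0.155,0,0,1]]}}

```text
clock: 13.1
eef_pos: [0.4433, -0.0146, -0.0036]
ee_rot: [[0.986, 0.165, 0.001], [0.165, -0.986, -0.0], [0.001, 0.0, -1.0]]
wrist_force: [-0.2, -0.4, -0.6]
width: 0.0105
finger_force: 15.0
```

```bash
python3 - <<'E'
from h import *
st()
E
```

```text
t 13.1 p [ 0.4433 -0.0146 -0.0036] reader [-0.1062  0.0002 -0.0036] yawY -80.5 F(reader) [-0.23 -0.37 -0.64] w 0.0105 ff 15.0 q [-10.4  31.5 123.9   0.   24.5  70. ]
```

{"method": "play_rows", "body": {"commands": [[0,0,0,0.012,0,0,1],[0,0,0,0.024,0,0,1],[0,0,0,0.036,0,0,1],[0,0,0,0.048,0,0,1],[0,0,0,0.06,0,0,1],[0,0,0,0.072,0,0,1],[0,0,0,0.084,0,0,1],[0,0,0,0.096,0,0,1],[0,0,0,0.1,0,0,1],[0,0,0,0.1,0,0,1]]}}

```text
clock: 13.93
eef_pos: [0.5018, -0.0048, -0.0036]
ee_rot: [[0.986, 0.165, 0.0], [0.165, -0.986, 0.0], [0.0, 0.0, -1.0]]
wrist_force: [0.1, 0.6, -0.7]
width: 0.0097
finger_force: 15.0
```

```bash
python3 - <<'E'
from h import *
st()
E
```

```text
t 13.93 p [ 0.5018 -0.0048 -0.0036] reader [-0.0469  0.0004 -0.0036] yawY -80.51 F(reader) [ 0.2   0.6  -0.69] w 0.0097 ff 15.0 q [ -8.1  34.1 115.9   0.   30.   72.4]
```

{"method": "play_rows", "body": {"commands": [[0,0,0,0,0,0.001,1],[0,0,0,0,0,0.0015,1],[0,0,0,0.005,0,0.0015,1],[0,0,0,0.01,0,0.0015,1],[0,0,0,0.014,0,0.0015,1],[0,0,0,0.014,0,0.0015,1]], "newtons": 5}}

```text
clock: 14.43
eef_pos: [0.5101, -0.0035, -0.0044]
ee_rot: [[0.986, 0.165, 0.001], [0.165, -0.986, 0.0], [0.001, 0.0, -1.0]]
wrist_force: [0.2, 0.8, -0.5]
width: 0.0102
finger_force: 5.0
```

```bash
python3 - <<'E'
from h import *
st()
E
```

```text
t 14.43 p [ 0.5101 -0.0035 -0.0044] reader [-0.0385  0.0003 -0.0044] yawY -80.52 F(reader) [ 0.37  0.77 -0.45] w 0.0102 ff 5.0 q [ -7.8  34.6 114.7   0.   30.6  72.7]
```

{"method": "play_rows", "body": {"commands": [[0,0,0,0,0,0.001,1],[0,0,0,0,0,0.0015,1],[0,0,0,0.001,0,0.0015,1],[0,0,0,0.002,0,0.0015,1],[0,0,0,0.0025,0,0.0015,1],[0,0,0,0.0025,0,0.0015,1]]}}

```text
clock: 14.93
eef_pos: [0.511, -0.0032, -0.0054]
ee_rot: [[0.986, 0.165, 0.0], [0.165, -0.986, 0.0], [0.0, -0.0, -1.0]]
wrist_force: [-0.2, 0.0, -0.3]
width: 0.0101
finger_force: 5.0
```

```bash
python3 - <<'E'
from h import *
st()
E
```

```text
t 14.93 p [ 0.511  -0.0032 -0.0054] reader [-0.0375  0.0004 -0.0054] yawY -80.52 F(reader) [-0.2   0.05 -0.26] w 0.0101 ff 5.0 q [ -7.8  34.7 114.6   0.   30.6  72.7]
```

{"method": "play_rows", "body": {"commands": [[0,0,0,0.001,0,0,1],[0,0,0,0.002,0,0,1],[0,0,0,0.003,0,0,1],[0,0,0,0.0035,0,0,1],[0,0,0,0.0035,0,0,1]]}}

```text
clock: 15.35
eef_pos: [0.5131, -0.0029, -0.0054]
ee_rot: [[0.986, 0.165, 0.0], [0.165, -0.986, 0.0], [0.0, -0.0, -1.0]]
wrist_force: [0.3, 0.3, 0.2]
width: 0.0099
finger_force: 5.0
```

{"method": "play_rows", "body": {"commands": [[0,0,0,0.001,0,0,1],[0,0,0,0.002,0,0,1],[0,0,0,0.0025,0,0,1],[0,0,0,0.0025,0,0,1]]}}

```text
clock: 15.68
eef_pos: [0.5146, -0.0026, -0.0053]
ee_rot: [[0.986, 0.165, 0.0], [0.165, -0.986, 0.0], [0.0, -0.0, -1.0]]
wrist_force: [-0.5, -1.0, -0.1]
width: 0.0095
finger_force: 5.0
```

{"method": "play_rows", "body": {"commands": [[0,0,0,0.001,0,0,1],[0,0,0,0.002,0,0,1],[0,0,0,0.0025,0,0,1],[0,0,0,0.0025,0,0,1]]}}

```text
clock: 16.02
eef_pos: [0.5161, -0.0024, -0.0054]
ee_rot: [[0.986, 0.165, 0.0], [0.165, -0.986, 0.0], [0.0, -0.0, -1.0]]
wrist_force: [0.2, 0.3, -0.7]
width: 0.01
finger_force: 5.0
```

{"method": "play_rows", "body": {"commands": [[0,0,0,0.001,0,0,1],[0,0,0,0.002,0,0,1],[0,0,0,0.0025,0,0,1],[0,0,0,0.0025,0,0,1]]}}

```text
clock: 16.35
eef_pos: [0.5176, -0.0021, -0.0054]
ee_rot: [[0.986, 0.165, 0.0], [0.165, -0.986, 0.0], [0.0, -0.0, -1.0]]
wrist_force: [-0.1, -0.3, -0.7]
width: 0.0101
finger_force: 5.0
```

{"method": "play_rows", "body": {"commands": [[0,0,0,0.001,0,0,1],[0,0,0,0.002,0,0,1],[0,0,0,0.0025,0,0,1],[0,0,0,0.0025,0,0,1]]}}

```text
clock: 16.68
eef_pos: [0.519, -0.0019, -0.0054]
ee_rot: [[0.986, 0.165, 0.0], [0.165, -0.986, 0.0], [0.0, -0.0, -1.0]]
wrist_force: [0.3, 0.4, -1.6]
width: 0.0098
finger_force: 5.0
```

{"method": "play_rows", "body": {"commands": [[0,0,0,0.001,0,0,1],[0,0,0,0.002,0,0,1],[0,0,0,0.0025,0,0,1],[0,0,0,0.0025,0,0,1]]}}

```text
clock: 17.02
eef_pos: [0.5194, -0.0017, -0.0055]
ee_rot: [[0.986, 0.165, -0.002], [0.165, -0.986, 0.0], [-0.002, -0.001, -1.0]]
wrist_force: [-4.8, -2.2, 2.4]
width: 0.0101
finger_force: 5.0
```

{"method": "play_rows", "body": {"commands": [[0,0,0,0,0,0,1],[0,0,0,0.0002,0,0,1],[0,0,0,0.0002,0,0,1]], "newtons": 9}}

```text
clock: 17.27
eef_pos: [0.5194, -0.0017, -0.0054]
ee_rot: [[0.986, 0.165, -0.002], [0.165, -0.986, 0.0], [-0.002, -0.001, -1.0]]
wrist_force: [-6.8, -1.7, 2.5]
width: 0.0101
finger_force: 9.0
```

```bash
python3 - <<'E'
from h import *
st(); snap('wrist','w8'); st()
E
```

```text
t 17.27 p [ 0.5194 -0.0017 -0.0054] reader [-0.029   0.0006 -0.0054] yawY -80.52 F(reader) [-6.95 -0.54  2.5 ] w 0.0101 ff 9.0 q [ -7.5  35.2 113.3  -0.   31.6  73.1]
t 17.32 p [ 0.5194 -0.0017 -0.0054] reader [-0.0289  0.0006 -0.0054] yawY -80.52 F(reader) [-5.69 -1.66  2.75] w 0.0099 ff 9.0 q [ -7.5  35.2 113.3  -0.   31.6  73.1]
```

{"method": "play_rows", "body": {"commands": [[0,0,0,0,0,0,0.7],[0,0,0,0,0,0,0.7],[0,0,0,0,0,0,0.7],[0,0,0,0,0,0,0.7],[0,0,0,0,0,-0.02,0.7],[0,0,0,0,0,-0.05,0.7],[0,0,0,0,0,-0.1,0.7],[0,0,0,0,0,-0.15,0.7],[0,0,0,0,0,-0.21,0.7],[0,0,0,0,0,-0.265,0.7],[0,0,0,0,0,-0.265,0.7]]}}

```text
clock: 18.23
eef_pos: [0.5231, -0.0018, 0.1594]
ee_rot: [[0.986, 0.165, 0.009], [0.165, -0.986, -0.001], [0.009, 0.003, -1.0]]
wrist_force: [0.3, -1.0, 0.6]
width: 0.0287
finger_force: 0.0
```

```bash
python3 - <<'E'
from h import *
st(); snap('wrist','w9'); cv2.imwrite('pics/c9.png',cv2.resize(cv2.imread('pics/w9.png')[0:300,170:470],None,fx=2,fy=2,interpolation=2))
print(row(rd(.0917,-.0007,.1538),RT(0)))
E
```

```text
t 18.23 p [ 0.5231 -0.0018  0.1594] reader [-0.0253 -0.0002  0.1594] yawY -80.51 F(reader) [ 0.1  -0.98  0.59] w 0.0287 ff 0.0 q [ -7.4  20.9 105.2   0.   53.4  73.1]
[0.002, -0.0011, -0.4995, 0.1967, 0.0016, 0.0059]
```

View pics/c9.png

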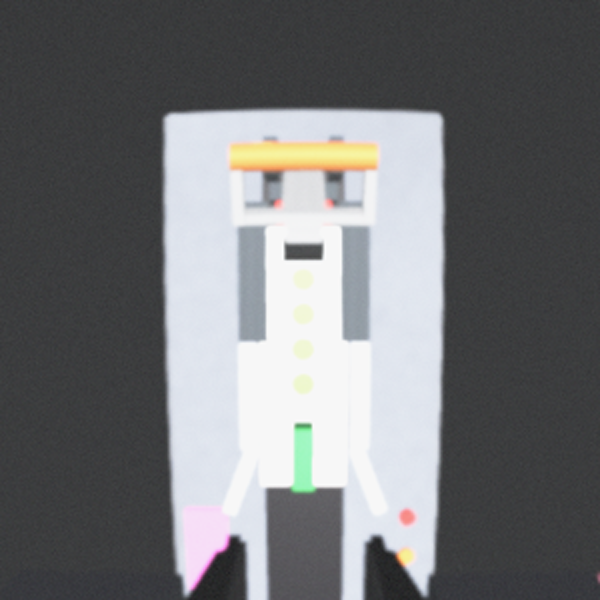

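The carrier sits straight under the lips, with its fin at (303,458) in the crop, and the clip is still open with its bar at (303,156). Next I'll return above the bar.

{"method": "play_rows", "body": {"commands": [[0,0,-0.4995,0.1967,0.0016,0.006,0.82],[0,0,-0.4995,0.1967,0.0016,0.006,0.82],[0,0,-0.4995,0.1967,0.0016,0.006,0.82],[0,0,-0.4995,0.1967,0.0016,0.006,0.82],[0,0,-0.4995,0.1967,0.0016,0.006,0.82],[0,0,-0.4995,0.1967,0.0016,0.006,0.82],[0,0,-0.4995,0.1967,0.0016,0.006,0.82],[0,0,-0.4995,0.1967,0.0016,0.006,0.82],[0,0,-0.4995,0.1967,0.0016,0.006,0.82],[0,0,-0.4995,0.1967,0.0016,0.006,0.82],[0,0,-0.4995,0.1967,0.0016,0.006,0.82],[0,0,-0.4995,0.1967,0.0016,0.006,0.82],[0,0,-0.4995,0.1967,0.0016,0.006,0.82],[0,0,-0.4995,0.1967,0.0016,0.006,0.82],[0,0,-0.4995,0.1967,0.0016,0.006,0.82],[0,0,-0.4995,0.1967,0.0016,0.006,0.82]]}}

```text
clock: 19.62
eef_pos: [0.6369, 0.0169, 0.1493]
ee_rot: [[-0.161, 0.987, -0.001], [0.987, 0.161, 0.0], [0.0, -0.001, -1.0]]
wrist_force: [-0.3, -0.3, 0.5]
width: 0.0173
finger_force: 0.0
```

```bash
python3 - <<'E'
from h import *
st(); print(row(rd(.0917,-.0007,.0638),RT(0)))
E
```

```text
t 19.62 p [0.6369 0.0169 0.1493] reader [ 0.09   -0.0003  0.1493] yawY 9.24 F(reader) [-0.3  -0.26  0.46] w 0.0173 ff 0.0 q [ -4.4  30.7  89.3   0.   60.  -13.7]
[-0.0003, -0.0001, -0.0009, -0.0007, 0.003, 0.1424]
```

{"method": "play_rows", "body": {"commands": [[0,0,-0.001,0,0.003,0.03,0.82],[0,0,-0.001,0,0.003,0.06,0.82],[0,0,-0.001,0,0.003,0.085,0.82],[0,0,-0.001,0,0.003,0.105,0.82],[0,0,-0.001,0,0.003,0.125,0.82],[0,0,-0.001,0,0.003,0.138,0.82],[0,0,-0.001,0,0.003,0.141,0.82],[0,0,-0.001,0,0.003,0.141,0.82]]}}

```text
clock: 20.28
eef_pos: [0.6388, 0.0172, 0.0651]
ee_rot: [[-0.166, 0.986, -0.001], [0.986, 0.166, 0.0], [0.0, -0.001, -1.0]]
wrist_force: [-0.8, 0.5, 0.2]
width: 0.0168
finger_force: 0.0
```

```bash
python3 - <<'E'
from h import *
st(); snap('wrist','w10')
for v in (275,285,290,295,300): print(v,[wdep('w10',u,v).astype(int).tolist() for u in range(300,348,4)])
E
```

```text
t 20.28 p [0.6388 0.0172 0.0651] reader [ 0.0919 -0.0004  0.0651] yawY 9.55 F(reader) [-0.69  0.63  0.22] w 0.0168 ff 0.0 q [ -4.4  36.3  93.4   0.   50.3 -13.9]
275 [[83, 12, 113], [84, 9, 107], [85, -2, 77], [88, 11, 111], [90, 12, 115], [92, 13, 116], [94, 12, 115], [96, 12, 115], [97, 11, 112], [102, -10, 54], [101, 9, 106], [103, 10, 107]]
285 [[83, 10, 120], [84, 5, 109], [85, -8, 77], [88, 6, 112], [90, 7, 113], [92, 7, 114], [94, 7, 114], [96, 7, 114], [97, 6, 111], [103, -30, 22], [101, 5, 109], [102, 10, 121]]
290 [[84, 10, 126], [84, 2, 109], [83, -34, 21], [88, 3, 111], [90, 5, 115], [92, 5, 114], [94, 5, 114], [96, 5, 114], [97, 4, 112], [103, -34, 21], [101, 3, 109], [102, 10, 128]]
295 [[84, 10, 133], [84, 0, 109], [83, -37, 23], [88, 1, 112], [90, 2, 114], [92, 2, 115], [94, 2, 114], [96, 2, 114], [98, 1, 112], [103, -38, 22], [101, 0, 110], [102, 10, 133]]
300 [[84, 10, 137], [84, -2, 110], [83, -41, 22], [88, -2, 111], [90, 0, 114], [92, 0, 115], [94, 0, 114], [96, -1, 114], [98, -1, 112], [103, -42, 22], [101, -2, 110], [102, 9, 135]]
```

{"method": "play_rows", "body": {"commands": [[0,0,0,0,0,0,0.9],[0,0,0,0,0,0,1],[0,0,0,0,0,0,1],[0,0,0,0,0,0,1],[0,0,0,0,0,0,1]], "newtons": 20}}

```text
clock: 20.75
eef_pos: [0.6388, 0.0171, 0.0661]
ee_rot: [[-0.166, 0.986, 0.0], [0.986, 0.166, -0.0], [-0.0, 0.0, -1.0]]
wrist_force: [-4.8, -1.2, 5.5]
width: 0.0092
finger_force: 20.0
```

```bash
python3 - <<'E'
from h import *
st()
t0=np.arctan2(24,62)
f=lambda a:(-66.5*np.cos(t0+a),66.5*np.sin(t0+a))
for A in (1.05,.55):
    b=f(A)
    for a in np.arange(A-.05,A-.56,-.05): q=f(a);print(round(a,3),round((q[0]-b[0])/600,4),round(-(q[1]-b[1])/600,4))
E
```

```text
t 20.75 p [0.6388 0.0171 0.0661] reader [ 0.0918 -0.0004  0.0661] yawY 9.57 F(reader) [-4.92 -0.39  5.53] w 0.0092 ff 20.0 q [ -4.4  36.2  93.4  -0.   50.3 -14. ]
1.0 -0.0055 0.001
0.95 -0.0109 0.0022
0.9 -0.0162 0.0037
0.85 -0.0214 0.0055
0.8 -0.0266 0.0075
0.75 -0.0316 0.0098
0.7 -0.0366 0.0124
0.65 -0.0413 0.0152
0.6 -0.046 0.0182
0.55 -0.0505 0.0214
0.5 -0.0548 0.0249
0.5 -0.0043 0.0035
0.45 -0.0085 0.0071
0.4 -0.0124 0.011
0.35 -0.0162 0.0151
0.3 -0.0197 0.0194
0.25 -0.023 0.0238
0.2 -0.0261 0.0284
0.15 -0.029 0.0331
0.1 -0.0316 0.038
0.05 -0.034 0.043
0.0 -0.0362 0.0481
```

{"method": "play_rows", "body": {"commands": [[0,0,0,0,-0.0055,0.0005,1],[0,0,0,0,-0.0109,0.0017,1],[0,0,0,0,-0.0162,0.0032,1],[0,0,0,0,-0.0214,0.005,1],[0,0,0,0,-0.0266,0.007,1],[0,0,0,0,-0.0316,0.0093,1],[0,0,0,0,-0.0366,0.0119,1],[0,0,0,0,-0.0413,0.0147,1],[0,0,0,0,-0.046,0.0177,1],[0,0,0,0,-0.0505,0.021,1],[0,0,0,0,-0.0505,0.021,1]]}}

```text
clock: 21.67
eef_pos: [0.6079, 0.0121, 0.0521]
ee_rot: [[-0.166, 0.986, -0.002], [0.986, 0.166, 0.0], [0.0, -0.002, -1.0]]
wrist_force: [1.0, 1.6, -0.1]
width: 0.0094
finger_force: 20.0
```

```bash
python3 - <<'E'
from h import *
st()
E
```

```text
t 21.67 p [0.6079 0.0121 0.0521] reader [ 0.0606 -0.0003  0.0521] yawY 9.57 F(reader) [ 1.23  1.46 -0.1 ] w 0.0094 ff 20.0 q [ -5.1  35.2  98.6   0.   46.3 -14.7]
```

Forces are near zero at mid-arc. I'll continue down to about 0.15 rad and check.

{"method": "play_rows", "body": {"commands": [[0,0,0,0,-0.0043,0.0035,1],[0,0,0,0,-0.0085,0.0071,1],[0,0,0,0,-0.0124,0.011,1],[0,0,0,0,-0.0162,0.0151,1],[0,0,0,0,-0.0197,0.0194,1],[0,0,0,0,-0.023,0.0238,1],[0,0,0,0,-0.0261,0.0284,1],[0,0,0,0,-0.029,0.0331,1],[0,0,0,0,-0.029,0.0331,1]]}}

```text
clock: 22.42
eef_pos: [0.5912, 0.0092, 0.0322]
ee_rot: [[-0.166, 0.986, -0.001], [0.986, 0.166, 0.0], [0.0, -0.001, -1.0]]
wrist_force: [-0.6, 2.6, -2.2]
width: 0.0091
finger_force: 20.0
```

```bash
python3 - <<'E'
from h import *
st()
E
```

```text
t 22.42 p [0.5912 0.0092 0.0322] reader [ 0.0436 -0.0004  0.0322] yawY 9.57 F(reader) [-0.13  2.62 -2.23] w 0.0091 ff 20.0 q [ -5.5  35.7 101.9   0.   42.5 -15.1]
```

{"method": "play_rows", "body": {"commands": [[0,0,0,0,-0.0008,0.0015,1],[0,0,0,0,-0.0015,0.003,1],[0,0,0,0,-0.0022,0.0045,1],[0,0,0,0,-0.0028,0.0058,1],[0,0,0,0,-0.0028,0.0058,1]]}}

```text
clock: 22.83
eef_pos: [0.5899, 0.009, 0.0293]
ee_rot: [[-0.166, 0.986, -0.001], [0.986, 0.166, 0.0], [0.0, -0.001, -1.0]]
wrist_force: [-2.0, 2.3, -1.2]
width: 0.0093
finger_force: 20.0
```

```bash
python3 - <<'E'
from h import *
st()
E
```

```text
t 22.83 p [0.5899 0.009  0.0293] reader [ 0.0423 -0.0004  0.0293] yawY 9.57 F(reader) [-1.64  2.57 -1.19] w 0.0093 ff 20.0 q [ -5.5  35.8 102.2   0.   42.  -15.1]
```

{"method": "play_rows", "body": {"commands": [[0,0,0,0,-0.0003,0.0007,1],[0,0,0,0,-0.0006,0.0014,1],[0,0,0,0,-0.0006,0.0014,1]]}}

```text
clock: 23.08
eef_pos: [0.5897, 0.0089, 0.0288]
ee_rot: [[-0.166, 0.986, -0.0], [0.986, 0.166, 0.0], [0.0, -0.0, -1.0]]
wrist_force: [-4.1, 2.0, 2.7]
width: 0.0092
finger_force: 20.0
```

```bash
python3 - <<'E'
from h import *
st()
E
```

```text
t 23.08 p [0.5897 0.0089 0.0288] reader [ 0.0421 -0.0005  0.0288] yawY 9.57 F(reader) [-3.76  2.66  2.73] w 0.0092 ff 20.0 q [ -5.6  35.9 102.2   0.   41.9 -15.1]
```

{"method": "play_rows", "body": {"commands": [[0,0,0,0,-0.0005,0,0.95],[0,0,0,0,-0.0005,0,0.88],[0,0,0,0,-0.0005,0,0.75],[0,0,0,0,-0.0005,0,0.7],[0,0,0,0,-0.0005,0,0.7],[0,0,0,0,-0.0005,0,0.7],[0,0,0,0,-0.0005,-0.01,0.7],[0,0,0,0,-0.0005,-0.03,0.7],[0,0,0,0,-0.0005,-0.07,0.7],[0,0,0,0,-0.0005,-0.12,0.7],[0,0,0,0,-0.0005,-0.18,0.7],[0,0,0,0,-0.0005,-0.22,0.7],[0,0,0,0,-0.0005,-0.22,0.7]]}}

```text
clock: 24.17
eef_pos: [0.5917, 0.0087, 0.1663]
ee_rot: [[-0.166, 0.986, 0.008], [0.986, 0.166, -0.001], [-0.002, 0.008, -1.0]]
wrist_force: [-0.1, -0.6, 0.1]
width: 0.0287
finger_force: 0.0
```

```bash
python3 - <<'E'
from h import *
st(); snap('wrist','w11')
p=np.load('pics/w11.npz')['p'].astype(int)
m=(p[:,:,0]>200)&(p[:,:,1]>100)&(p[:,:,1]<200)&(p[:,:,2]<110); m[:180]=0; m[280:]=0
ys,xs=np.nonzero(m); D=np.array([wdep('w11',x,y) for y,x in zip(ys,xs)]); D=D[(D[:,2]>60)&(D[:,2]<130)]; print('bar',len(D),np.median(D,0),np.percentile(D[:,2],95))
g=(p[:,:,1]-p[:,:,0]>50)&(p[:,:,1]-p[:,:,2]>30); ys,xs=np.nonzero(g); D=np.array([wdep('w11',x,y) for y,x in zip(ys,xs)]); D=D[(D[:,2]>45)&(D[:,2]<55)&(abs(D[:,1])<20)]; print('fin',len(D),D.min(0),D.max(0),D.mean(0))
E
```

```text
t 24.17 p [0.5917 0.0087 0.1663] reader [ 0.044  -0.001   0.1663] yawY 9.57 F(reader) [-0.2  -0.56  0.13] w 0.0287 ff 0.0 q [ -5.6  25.9  95.3   0.   58.3 -15.1]
bar 133 [40. -6. 77.] 78.0
fin 303 [-41.  -4.  46.] [-14.   6.  52.] [-27.20132013   1.47854785  49.5709571 ]
```

```bash
python3 -c "
from cell import r
print(r.sign_off())"
```

```text
the job is handed in; nothing more can be done
None
```

The job is handed in at about 24 s: I lifted the clip open by its bar, slid the white carrier in against the stop with about 6 N, and guided the clip down onto it. The last wrist depth readings match a seated carrier and a closed clip, and the arm is clear; the sign-off returned no verdict.

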